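Find the worn vibration mount by feel and flag it

ROBOT

A 6-joint arm with a two-finger parallel gripper is mounted at the origin on the work surface. World frame = base frame: x ahead of the robot, y to its left, z up, the work surface at z = 0. Lengths are in mm, angles in rad, forces in N, time in s.
With the tool pointing down it reaches from about 350 to 875 mm from the base axis. Payload 4.2 kg.
Tool frame: the origin (TCP) lies midway between the tips of the shut fingers; the grasp point (between the pads) lies 19 mm behind it; z points along the fingers, y is the line along which they close (so a half turn about z gives the same grasp; the last joint's range is limited). The gripper opens to 85 mm and grips with 20 to 120 N. Pads are 22 mm wide; open, the fingers measure 114 mm over their backs; the gripper's body (76 mm by 85 mm) begins 54 mm behind the grasp point. The pads swing forward as they close: fully open they stand 13 mm farther back than shut.
Start: joints at [-1.071, 0.385, 0.008, 0, -1.194, -0.259], TCP at [149.067, -606.942, 205.912] pointing down, gripper open.
Joint ranges: [-3.14, 3.14], [-1.21, 2.06], [-1.07, 1.41], [-3.16, 2.05], [-2.99, -0.16], [-3.1, 3.1]. Speed limits (rad/s): [2.79, 2.79, 3.14, 3.14, 3.14, 3.14].

INTERFACE

Orientations are given as a unit quaternion [x, y, z, w].
In Python, from bench import arm, eyes, nets gives the robot as it stands.
- The arm moves only by the tool apply_moves, never from a script. Its arguments are lists of equal length, an entry for each row: "delta_rot": the turn, a rotation vector about the tool's x, y, z as a fraction of full scale, a list of three; "xyz": the shift along the tool's x, y, z as a fraction of full scale, a list of three; "hand": the gripper command: -1 is fully open, 1 is shut, values between are in proportion. In form: {"delta_rot": [[ax, ay, az], ...], "xyz": [[dx, dy, dz], ...], "hand": [hand, ...]}. A call has 1 to 20 rows; each row shifts and turns the commanded pose from where the row before left it, along the tool's axes as they then stand; what a row does not reach is not made up. Full scale, the value 1, is 0.025 m for a shift and 6 degrees for a turn. A row lasts 1/12 s, in which the tool goes at most 41.7 mm and 7.16 degrees, less where a joint would pass 70% of its speed; a pose out of reach is approached as far as the arm can. A call with a number of a shift or a turn outside -1 to 1 is refused whole. A call with a gripper value outside its range is refused whole. The fingers move at their own pace and stop on an object; the grip force is fixed at half the most. Time passes only in rows, so rows that do not move let the fingers close. It gives the time, the measured TCP pose, the force, the opening and the grip force at its end, in the units of the state.
- arm.read_state(): the state, without advancing time (a new reading comes with each control period).
- eyes.get_image(name): name is "scene" or "side" or "wrist"; returns a dict with "frame" (384x512x3 uint8, red, green, blue), "range_z" (384x512 float32, mm along the optical axis (not along the pixel's ray), 0 where there is no reading), "camera_matrix" (3x3 intrinsics, pixels), "R" (3x3) and "t" (3): a world point X has camera coordinates R X + t; the wrist camera has in their place "hand_eye" (4x4, takes a point from camera to tool coordinates, whose origin is the TCP and whose axes are the flange's). Camera axes: x right, y down, z forward; pixel columns grow to the right and rows downward; lengths in mm; the calibration is good to about 2 mm. A picture is of the moment at which its call begins: read the wrist's pose just before it.
- arm.job_done(): hands the job in; it is judged then, once.
Trained networks look in a picture, given as the dict that the camera call returned (one of the last four; its "shot" number tells which), for a name from the list of things; names that differ only in an ending like _2 or _b are one class to them, and where a whole thing is asked for, a point or a joint stands for the part that bears it (a point fixed in the world has none). Each returns a list of dicts, best first, with "score" (0 to 1); they miss things now and then, are a little off and sometimes report something else, mostly with a low value. They report only what shows in the picture. A call takes as long as a camera call. They do not tell look-alikes from the thing itself.
- nets.look_for(name, picture): "bbox" ([left, top, right, bottom] in pixels, round what is visible of it).
- nets.masks_of(name, picture): "region" (384x512 bool, what is visible of it) and "bbox" ([left, top, right, bottom] in pixels, round what is visible of it).
The state is a dict: "clock": time; "joints": joint angles; "joint_vel": joint speeds; "joint_efforts": joint torques, N m; "position": TCP position; "ee_rot": TCP orientation; "contact_force": force on the tool from outside, world axes, zero at the start; "wrist_torque": the same for the moment, N m; "gripper_width": finger opening in mm; "grasp_force": force on a finger pad.
Only numpy, scipy, OpenCV 4.12 (cv2) and the standard library are available. Lean on these libraries where they do the work, as an engineer would, in place of code of your own. Each camera call takes 0.05 s, during which the arm holds its last target. There are 200 camera calls.

TASK

Three vibration mounts stand on the lab bench, alike to look at, but one has a worn, softer spring: with closed fingertips press down the round pad of each by several millimetres, one after another from the robot's left to its right, to feel which gives most easily. Then push the tag of that softest mount all the way down until it lies level, and take the hand away. Leave the other two tags up, and do not lift, grip or shove the mounts or disturb the things around them.

Things in the scene. Friction and masses are not known exactly. Their poses are not given: they have to be found in the camera images.
- mount_a: One of three look-alike vibration mounts (its letter tells nothing), loose, 0.7 to 0.95 kg, standing some 160 mm or more apart in y; the robot's left is +y. Steel plate 150 x 70 x 8 mm, own x from -45 to +105 mm; aluminium spring cup 60 mm across, 38 mm high. Origin: underside of the plate, below the pad's centre. Own +x points from pad to tag, within 0.35 rad of world +x.
- pad_a_top (a point): Centre of the top of mount_a's round black rubber pad, 50 mm across, 10 mm thick, 70 mm above the work surface when free. Pushed straight down it gives against its spring; let go, it comes back up. Counts as pressed when 2 mm or more down for 0.1 s.
- pad_a (a joint): How far mount_a's pad is pressed down, m: 0 free, 0.014 at the stop. Push force = k x (travel + 0.0025 m); the three springs have k of about 300, 600 and 1000 N/m, and which mount has which is not known: 8 mm down takes about 3, 6 and 10 N.
- tag_a (a joint): Hinge of mount_a's white tag, rad: 0 is raised 0.65 rad (37 degrees) above level, 0.65 is down, level, at its stop; starts at 0 to 0.15. A stiff hinge: stays where it is left; about 1.3 N at the push point moves it. The hinge runs along the mount's y, 46 mm ahead (own +x) of the pad's centre, 22 mm above the work surface.
- tag_a_push (a point): Push point on mount_a's tag: on its upper face, on its centre line to within 0.5 mm, 40 mm from the hinge. The tag is a flat white paddle 52 x 34 x 4 mm sloping up and away from the pad. Raised, this point is up to 48 mm above the work surface; down, it is 24 mm above it and 86 mm ahead (mount's +x) of the pad's centre.
- mount_b: One of three look-alike vibration mounts (its letter tells nothing), loose, 0.7 to 0.95 kg, standing some 160 mm or more apart in y; the robot's left is +y. Steel plate 150 x 70 x 8 mm, own x from -45 to +105 mm; aluminium spring cup 60 mm across, 38 mm high. Origin: underside of the plate, below the pad's centre. Own +x points from pad to tag, within 0.35 rad of world +x.
- pad_b_top (a point): Centre of the top of mount_b's round black rubber pad, 50 mm across, 10 mm thick, 70 mm above the work surface when free. Pushed straight down it gives against its spring; let go, it comes back up. Counts as pressed when 2 mm or more down for 0.1 s.
- pad_b (a joint): How far mount_b's pad is pressed down, m: 0 free, 0.014 at the stop. Push force = k x (travel + 0.0025 m); the three springs have k of about 300, 600 and 1000 N/m, and which mount has which is not known: 8 mm down takes about 3, 6 and 10 N.
- tag_b (a joint): Hinge of mount_b's white tag, rad: 0 is raised 0.65 rad (37 degrees) above level, 0.65 is down, level, at its stop; starts at 0 to 0.15. A stiff hinge: stays where it is left; about 1.3 N at the push point moves it. The hinge runs along the mount's y, 46 mm ahead (own +x) of the pad's centre, 22 mm above the work surface.
- tag_b_push (a point): Push point on mount_b's tag: on its upper face, on its centre line to within 0.5 mm, 40 mm from the hinge. The tag is a flat white paddle 52 x 34 x 4 mm sloping up and away from the pad. Raised, this point is up to 48 mm above the work surface; down, it is 24 mm above it and 86 mm ahead (mount's +x) of the pad's centre.
- mount_c: One of three look-alike vibration mounts (its letter tells nothing), loose, 0.7 to 0.95 kg, standing some 160 mm or more apart in y; the robot's left is +y. Steel plate 150 x 70 x 8 mm, own x from -45 to +105 mm; aluminium spring cup 60 mm across, 38 mm high. Origin: underside of the plate, below the pad's centre. Own +x points from pad to tag, within 0.35 rad of world +x.
- pad_c_top (a point): Centre of the top of mount_c's round black rubber pad, 50 mm across, 10 mm thick, 70 mm above the work surface when free. Pushed straight down it gives against its spring; let go, it comes back up. Counts as pressed when 2 mm or more down for 0.1 s.
- pad_c (a joint): How far mount_c's pad is pressed down, m: 0 free, 0.014 at the stop. Push force = k x (travel + 0.0025 m); the three springs have k of about 300, 600 and 1000 N/m, and which mount has which is not known: 8 mm down takes about 3, 6 and 10 N.
- tag_c (a joint): Hinge of mount_c's white tag, rad: 0 is raised 0.65 rad (37 degrees) above level, 0.65 is down, level, at its stop; starts at 0 to 0.15. A stiff hinge: stays where it is left; about 1.3 N at the push point moves it. The hinge runs along the mount's y, 46 mm ahead (own +x) of the pad's centre, 22 mm above the work surface.
- tag_c_push (a point): Push point on mount_c's tag: on its upper face, on its centre line to within 0.5 mm, 40 mm from the hinge. The tag is a flat white paddle 52 x 34 x 4 mm sloping up and away from the pad. Raised, this point is up to 48 mm above the work surface; down, it is 24 mm above it and 86 mm ahead (mount's +x) of the pad's centre.
- vial: Amber glass vial, 28 mm across, 55 mm tall. Loose bystander standing 70 to 110 mm behind (robot's side of) one of the pads. Origin: centre of its underside.
- jar: White plastic jar, 40 mm across, 60 mm tall. Loose bystander standing 70 to 110 mm behind (robot's side of) one of the pads. Origin: centre of its underside.
- weight: Brass balance weight with a knob, 32 mm across, 50 mm tall. Loose bystander standing 70 to 110 mm behind (robot's side of) one of the pads. Origin: centre of its underside.
- spray: White spray bottle, 80 mm across, 210 mm tall, loose bystander beyond the mounts on the left. Origin: centre of its underside.
- rack: Blue tube rack, 85 x 125 x 49 mm, loose bystander beyond the mounts. Origin: centre of its underside.
- gloves: Glove carton, 120 x 220 x 77 mm, loose bystander on the right. Origin: centre of its underside.
- driver: Screwdriver lying on the bench on the right, near the robot; about 200 mm long, 30 mm thick; loose bystander. Origin on its underside, near mid-length.
Not all that is in view belongs to the job. Leave any red look-alike of the mount_b alone.

How it is judged:
By the outcome, as a careful person would: the job done as asked, in the order asked, and still so for the second after the job is handed in, with the robot touching nothing.
It also fails if it takes over 56 s, if anything falls off the work surface, if the arm or the gripper's body presses on something with over 40 N, if the wrist force passes 120 N, or if a joint passes its speed limit or range.

## Working session

There is one attempt and no reset: what is moved stays moved. The work goes in short steps, Python scripts to look and compute and a tool call to move; the robot and the scene stay as the last step left them, time stands still between calls to the robot, and variables do not carry over. Pictures are saved under pics/ and viewed, at most 10 in all, crops included, and the job is handed in when it is done.

Besides the shell and the picture viewer there is one more tool, called after "Request:" by a JSON object that holds its "op" and its "data". apply_moves: Moves the arm, as the interface text tells. Its arguments: {"type":"object","properties":{"delta_rot":{"type":"array"},"xyz":{"type":"array"},"hand":{"type":"array"}},"required":["delta_rot","xyz","hand"]}

```bash
mkdir -p pics; python3 - <<'E'
from bench import arm, eyes, nets
import cv2, numpy as np
s=arm.read_state(); print({k:np.round(v,3).tolist() for k,v in s.items()})
ims=[]
for c in ["scene","side"]:
    p=eyes.get_image(c); ims.append(p["frame"])
    R,t,K=np.array(p["R"]),np.array(p["t"]),np.array(p["camera_matrix"])
    for n in ["mount_a","pad_a","tag_a"]:
        for m in nets.masks_of(n,p)[:5]:
            v,u=np.nonzero(m["region"]); z=p["range_z"][v,u]; ok=z>0
            X=(np.linalg.inv(K)@np.vstack([u,v,np.ones_like(u)])*z)[:,ok]
            W=R.T@(X-t[:,None])
            print(c,n,round(m["score"],2),np.round(m["bbox"]),"med",np.median(W,1).round(0),"lo",np.percentile(W,3,1).round(0),"hi",np.percentile(W,97,1).round(0),len(u))
    cv2.imwrite(f"pics/{c}0.png",cv2.resize(p["frame"][:,:,::-1],(800,600)))
E
```

```text
{'clock': 0.0, 'joints': [-1.071, 0.386, 0.007, -0.001, -1.194, -0.259], 'joint_vel': [-0.0, -0.0, 0.0, 0.0, 0.001, -0.0], 'joint_efforts': [-0.002, -39.229, 18.84, 4.186, -0.005, 0.0], 'position': [148.904, -606.333, 204.808], 'ee_rot': [-0.12, 0.993, 0.001, -0.0], 'contact_force': [-0.055, 0.673, 0.109], 'wrist_torque': [-0.005, -0.048, 0.026], 'grasp_force': 0.0, 'gripper_width': 85.222}
scene mount_a 0.84 [188. 225. 245. 267.] med [ 512. -211.   19.] lo [ 455. -236.    4.] hi [ 585. -168.   71.] 1306
scene mount_a 0.76 [277. 150. 322. 184.] med [565. 224.  18.] lo [503. 194.   0.] hi [639. 283.  71.] 910
scene mount_a 0.65 [264. 112. 287. 149.] med [408. 410.  19.] lo [367. 340.   3.] hi [453. 453.  71.] 575
scene mount_a 0.62 [246. 190. 299. 227.] med [576.   5.  16.] lo [514. -21.   1.] hi [652.  54.  71.] 1129
scene pad_a 0.72 [257. 190. 268. 202.] med [553.   7.  68.] lo [532. -10.  40.] hi [572.  31.  72.] 178
scene pad_a 0.59 [198. 226. 213. 243.] med [ 489. -208.   69.] lo [ 468. -226.   46.] hi [ 509. -187.   72.] 203
scene pad_a 0.57 [286. 149. 303. 164.] med [542. 225. 
[... 820 characters left out ...]
. 191. 250. 204.] med [549.  19.  71.] lo [528. -69.   4.] hi [592.  37.  75.] 209
side pad_a 0.55 [208. 314. 231. 336.] med [390. 440.  72.] lo [369. 414.  41.] hi [413. 460.  75.] 358
side pad_a 0.48 [204. 235. 222. 254.] med [539. 236.  71.] lo [518. 210.  40.] hi [562. 252.  76.] 239
side pad_a 0.45 [234. 246. 250. 268.] med [455. 220.  50.] lo [441. 198.  10.] hi [475. 230.  65.] 251
side tag_a 0.65 [217. 295. 229. 318.] med [419. 377.  41.] lo [401. 358.  27.] hi [436. 394.  56.] 252
side tag_a 0.58 [216. 188. 236. 204.] med [616.  22.  36.] lo [592. -23.   3.] hi [638.  39.  53.] 159
side tag_a 0.56 [182. 238. 200. 254.] med [606. 248.  38.] lo [581. 225.   7.] hi [630. 266.  53.] 202
```

View pics/scene0.png

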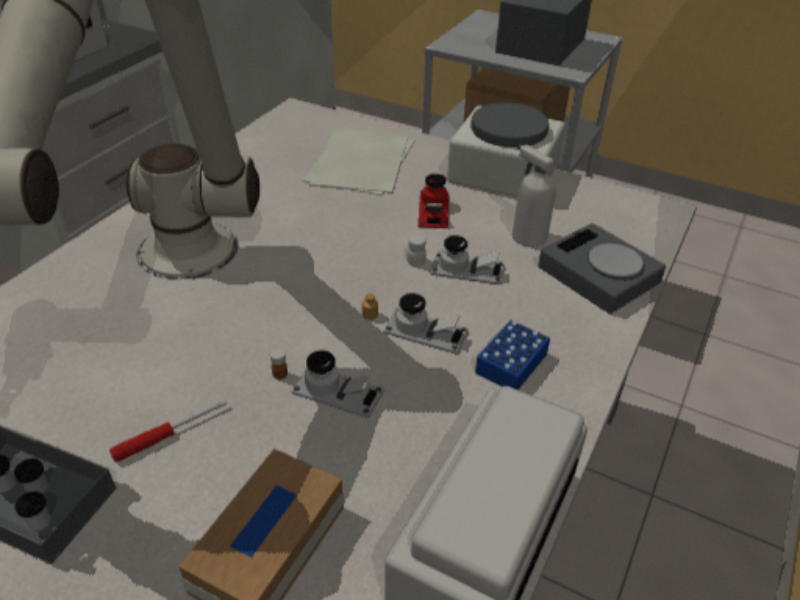

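View pics/side0.png

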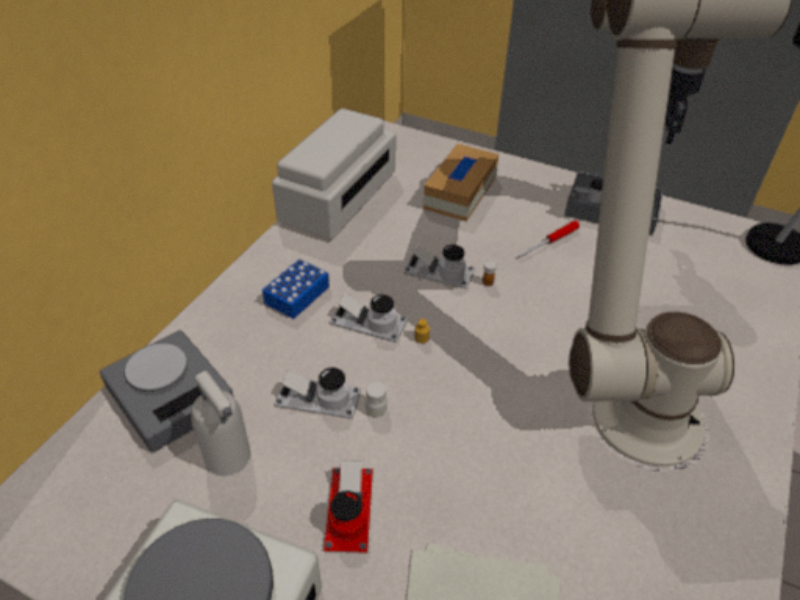

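The scene picture shows the three silver mounts with their pads at about (455,243), (412,302) and (320,362). The red look-alike is at (433,200), and the bystanders stand behind each pad. From the masks, the pads are at about (540,230), (551,13) and (488,-205) in world mm. I'll move towards the left mount with the fingers closing.

Request:
{"op": "apply_moves", "data": {"delta_rot": [[0, 0, 0], [0, 0, 0], [0, 0, 0], [0, 0, 0], [0, 0, 0], [0, 0, 0], [0, 0, 0], [0, 0, 0], [0, 0, 0], [0, 0, 0], [0, 0, 0], [0, 0, 0], [0, 0, 0], [0, 0, 0], [0, 0, 0], [0, 0, 0]], "xyz": [[-0.94, 0.68, 0], [-0.94, 0.68, 0], [-0.94, 0.68, 0], [-0.94, 0.68, 0], [-0.94, 0.68, 0], [-0.94, 0.68, 0], [-0.94, 0.68, 0], [-0.94, 0.68, 0], [-0.94, 0.68, 0], [-0.94, 0.68, 0], [-0.94, 0.68, 0], [-0.94, 0.68, 0], [-0.94, 0.68, 0], [-0.94, 0.68, 0], [-0.94, 0.68, 0], [-0.94, 0.68, 0]], "hand": [1, 1, 1, 1, 1, 1, 1, 1, 1, 1, 1, 1, 1, 1, 1, 1]}}

```text
clock: 1.73
position: [450.1, -251.9, 206.2]
ee_rot: [-0.12, 0.993, -0.0, 0.0]
contact_force: [0.3, -0.4, 0.5]
gripper_width: -0.0
grasp_force: 0.0
```

```bash
cat > h.py <<'E'
from bench import arm, eyes, nets
import cv2, numpy as np
from scipy.spatial.transform import Rotation as Ro
def look(cam):
    s=arm.read_state(); p=eyes.get_image(cam); K=np.array(p["camera_matrix"])
    v,u=np.mgrid[:384,:512]; z=p["range_z"]
    X=(np.linalg.inv(K)@np.stack([u,v,np.ones_like(u)]).reshape(3,-1)*z.reshape(-1))
    if cam=="wrist":
        H=np.array(p["hand_eye"]); X=H[:3,:3]@X+H[:3,3:]
        W=Ro.from_quat(s["ee_rot"]).as_matrix()@X+np.array(s["position"])[:,None]
    else: W=np.array(p["R"]).T@(X-np.array(p["t"])[:,None])
    W=W.T.reshape(384,512,3); W[z<=0]=np.nan
    return p,W,s
def st():
    s=arm.read_state(); print(round(s["clock"],2),np.round(s["position"],1),"q",np.round(s["ee_rot"],3),"F",np.round(s["contact_force"],2),"w",round(s["gripper_width"],1),np.round(s["joints"],2)); return s
def togo(target):  # in full-scale units along tool axes
    s=arm.read_state(); d=np.array(target)-s["position"]
    print("to go",np.round(Ro.from_quat(s["ee_rot"]).inv().apply(d)/25,2))
def pads(p,W):
    for m in nets.masks_of("pad_a",p):
        P=W[m["region"]]; P=P[(P[:,2]>66)&(P[:,2]<78)]
        if len(P)>20:
            (c,r)=cv2.minEnclosingCircle(P[:,:2].astype(np.float32)) 
            print("pad",round(m["score"],2),P.mean(0).round(1),(np.percentile(P,2,0)/2+np.percentile(P,98,0)/2).round(1),"r",round(r),np.round(m["bbox"]))
    for m in nets.masks_of("tag_a",p):
        P=W[m["region"]]; P=P[(P[:,2]>22)&(P[:,2]<60)]
        if len(P)>20: print("tag",round(m["score"],2),P.mean(0).round(1),np.percentile(P,2,0).round(0),np.percentile(P,98,0).round(0),np.round(m["bbox"]))
E
python3 - <<'E'
from h import *
st()
for c in ["scene","side"]:
    p,W,s=look(c); print(c); pads(p,W)
    for n in ["spray","rack","vial","jar","weight"]:
        for m in nets.masks_of(n,p)[:1]:
            P=W[m["region"]]; print(n,round(m["score"],2),np.nanmedian(P,0).round(0),np.nanpercentile(P,97,0).round(0))
togo([520,225,205])
E
```

```text
1.73 [ 450.1 -251.9  206.2] q [-0.12   0.993 -0.     0.   ] F [ 0.34 -0.41  0.48] w -0.0 [-0.2   0.2  -0.26  0.   -1.12 -1.13]
scene
pad 0.73 [552.6  11.   69.6] [552.9  12.4  69.9] r 25 [257. 188. 270. 202.]
pad 0.72 [ 486.6 -204.8   69.4] [ 486.6 -205.3   69.7] r 27 [198. 225. 213. 243.]
pad 0.44 [542.6 226.5  69.5] [542.4 228.2  69.9] r 28 [285. 149. 302. 162.]
pad 0.44 [392.4 432.9  69.6] [393.4 436.1  69.5] r 24 [271. 113. 287. 122.]
tag 0.72 [ 551.4 -197.7   37.4] [ 528. -216.   23.] [ 575. -178.   53.] [218. 237. 238. 255.]
tag 0.64 [617.   18.3  37. ] [594.   1.  23.] [641.  37.  53.] [276. 203. 295. 214.]
tag 0.41 [604.4 244.8  35.5] [581. 224.  23.] [628. 264.  49.] [303. 162. 321. 171.]
spray 0.69 [646. 396. 110.] [681. 540. 207.]
rack 0.68 [762.  -3.  44.] [803.  71.  50.]
vial 0.6 [ 410. -221.   33.] [ 416. -207.   57.]
jar 0.68 [465. 198.  35.] [480. 224.  62.]
side
pad 0.7 [539.3 231.1  71.7] [539.4 230.7  71.7] r 26 [202. 233. 220. 253.]
pad 0.69 [549.6  16.4  71.7] [550.3  15.   71.5] r 26 [233. 191. 250. 204.]
pad 0.58 [390.1 438.9  71.6] [390.3 438.2  71.4] r 26 [209. 310. 229. 335.]
pad 0.55 [ 484.8 -198.2   72.1] [ 484.3 -200.3   71.8] r 26 [283. 157. 296. 169.]
tag 0.81 [419.2 376.3  41.8] [400. 356.  27.] [437. 396.  56.] [216. 294. 230. 319.]
tag 0.55 [602.7 248.   37.5] [580. 229.  25.] [626. 265.  52.] [181. 240. 200. 255.]
tag 0.46 [ 551.  -193.3   40. ] [ 528. -212.   24.] [ 573. -175.   57.] [265. 157. 278. 175.]
spray 0.96 [619. 440. 125.] [660. 459. 211.]
rack 0.86 [746.  35.  46.] [800.  84.  53.]
vial 0.64 [ 400. -206.   36.] [ 419. -198.   60.]
jar 0.62 [455. 220.  48.] [474. 230.  65.]
weight 0.24 [616.  25.  39.] [639.  38.  52.]
to go [-7.3  17.91  0.04]
```

Request:
{"op": "apply_moves", "data": {"delta_rot": [[0, 0, 0], [0, 0, 0], [0, 0, 0], [0, 0, 0], [0, 0, 0], [0, 0, 0], [0, 0, 0], [0, 0, 0], [0, 0, 0], [0, 0, 0], [0, 0, 0], [0, 0, 0], [0, 0, 0], [0, 0, 0], [0, 0, 0], [0, 0, 0], [0, 0, 0], [0, 0, 0], [0, 0, 0], [0, 0, 0]], "xyz": [[-0.45, 0.99, 0], [-0.45, 0.99, 0], [-0.45, 0.99, 0], [-0.45, 0.99, 0], [-0.45, 0.99, 0], [-0.45, 0.99, 0], [-0.45, 0.99, 0], [-0.45, 0.99, 0], [-0.45, 0.99, 0], [-0.45, 0.99, 0], [-0.45, 0.99, 0], [-0.45, 0.99, 0], [-0.45, 0.99, 0.6], [-0.45, 0.99, 0.6], [-0.45, 0.99, 0.6], [-0.45, 0.99, 0.6], [-0.45, 0.99, 0.6], [-0.45, 0.99, 0.6], [0, 0, 0.8], [0, 0, 0]], "hand": [1, 1, 1, 1, 1, 1, 1, 1, 1, 1, 1, 1, 1, 1, 1, 1, 1, 1, 1, 1]}}

```text
clock: 4.2
position: [537.3, 227.8, 91.6]
ee_rot: [-0.121, 0.993, -0.002, -0.004]
contact_force: [-0.2, 0.2, -1.0]
gripper_width: 0.4
grasp_force: 0.0
```

```bash
python3 - <<'E'
from h import *
st(); p,W,s=look("wrist"); pads(p,W); togo([541,229,62])
cv2.imwrite("pics/w1.png",p["frame"][:,:,::-1])
E
```

```text
4.2 [537.3 227.8  91.6] q [-0.121  0.993 -0.002 -0.004] F [-0.19  0.19 -0.99] w 0.4 [ 0.68  0.42 -0.24 -0.   -0.91 -2.01]
pad 0.71 [533.9 227.9  70.3] [535.1 229.1  70.1] r 25 [222. 180. 291. 238.]
tag 0.97 [418.8 373.3  43.3] [395. 353.  25.] [438. 401.  55.] [481.  64. 512. 125.]
tag 0.76 [603.9  33.4  31.4] [590.  23.  23.] [626.  40.  45.] [  0. 200.  27. 259.]
tag 0.53 [602.6 417.8  35.7] [601. 401.  23.] [606. 435.  53.] [398. 294. 472. 336.]
to go [-0.05  0.05  1.38]
```

View pics/w1.png

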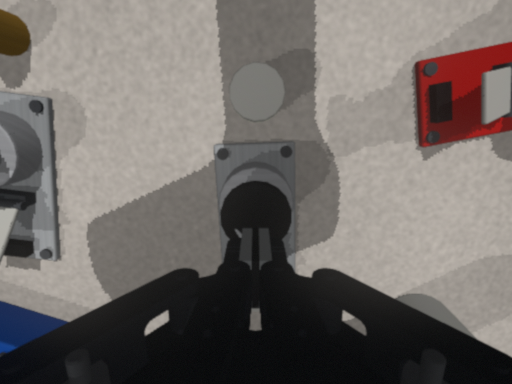

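The closed fingertips are over the left pad, at about (255,215), with the jar clear at (257,92). Pressing now.

Request:
{"op": "apply_moves", "data": {"delta_rot": [[0, 0, 0], [0, 0, 0], [0, 0, 0], [0, 0, 0], [0, 0, 0], [0, 0, 0], [0, 0, 0], [0, 0, 0], [0, 0, 0], [0, 0, 0]], "xyz": [[-0.05, 0.05, 0.4], [0, 0, 0.3], [0, 0, 0.2], [0, 0, 0.16], [0, 0, 0.16], [0, 0, 0.16], [0, 0, 0], [0, 0, 0], [0, 0, 0], [0, 0, 0]], "hand": [1, 1, 1, 1, 1, 1, 1, 1, 1, 1]}}

```text
clock: 5.18
position: [540.9, 229.5, 61.7]
ee_rot: [-0.12, 0.993, 0.0, 0.0]
contact_force: [-0.1, 0.3, -0.6]
gripper_width: -0.0
grasp_force: 0.0
```

```bash
python3 - <<'E'
from h import *
st(); p,W,s=look("side"); st()
E
```

```text
5.18 [540.9 229.5  61.7] q [-0.12   0.993  0.     0.   ] F [-0.13  0.29 -0.55] w -0.0 [ 0.68  0.46 -0.27  0.   -0.84 -2.01]
5.23 [540.9 229.5  61.7] q [-0.12   0.993  0.     0.   ] F [ 0.12 -0.37  0.11] w 0.0 [ 0.68  0.46 -0.27  0.   -0.84 -2.01]
```

```bash
python3 - <<'E'
from h import *
p,W,s=look("side")
cv2.imwrite("pics/s1.png",cv2.resize(p["frame"][200:290,150:280,::-1],(780,540),interpolation=cv2.INTER_CUBIC))
p,W,s=look("wrist"); pads(p,W)
cv2.imwrite("pics/w2.png",cv2.resize(p["frame"][150:280,170:340,::-1],(680,520),interpolation=cv2.INTER_CUBIC))
E
```

```text
pad 0.9 [531.3 227.1  70.2] [533.8 229.   69.8] r 25 [214. 188. 299. 253.]
tag 0.54 [618.5 249.3  45.8] [613. 246.  42.] [624. 253.  49.] [253. 310. 259. 330.]
```

View pics/s1.png

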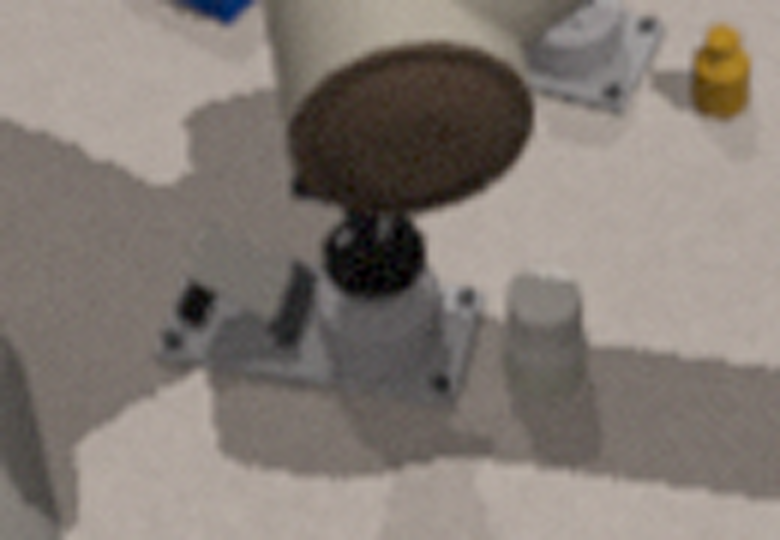

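View pics/w2.png

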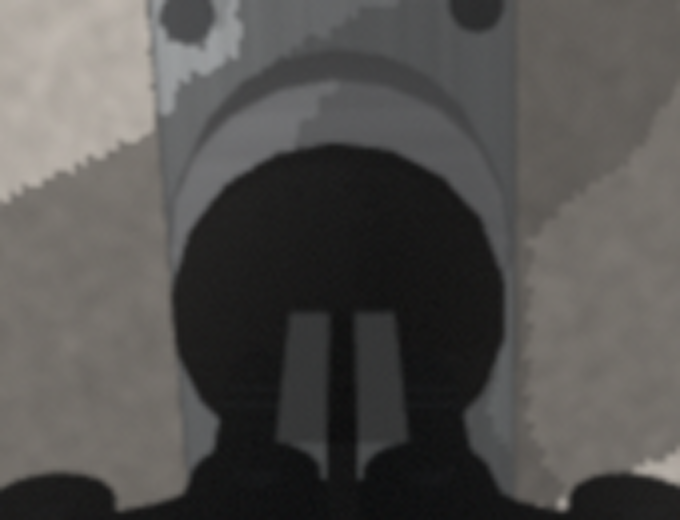

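The side view shows the tips at the pad (about (375,250) in the crop), but there is no clear force yet, so I'll step down gently.

Request:
{"op": "apply_moves", "data": {"delta_rot": [[0, 0, 0], [0, 0, 0], [0, 0, 0], [0, 0, 0]], "xyz": [[0, 0, 0.12], [0, 0, 0], [0, 0, 0], [0, 0, 0]], "hand": [1, 1, 1, 1]}}

```text
clock: 5.77
position: [540.7, 229.3, 58.3]
ee_rot: [-0.12, 0.993, -0.0, -0.0]
contact_force: [0.2, 0.0, 0.0]
gripper_width: 0.3
grasp_force: 0.0
```

```bash
python3 - <<'E'
from h import *
st(); p,W,s=look("wrist"); pads(p,W); st()
# fingertip depth: pixels around finger tips
print("near tip", np.round(W[225:262:4,247],0).tolist())
E
```

```text
5.77 [540.7 229.3  58.3] q [-0.12   0.993 -0.    -0.   ] F [0.15 0.04 0.05] w 0.3 [ 0.68  0.47 -0.27  0.   -0.83 -2.01]
pad 0.6 [530.8 226.9  70.2] [533.7 228.9  69.8] r 25 [213. 188. 299. 256.]
tag 0.64 [617.  248.7  44.8] [611. 245.  41.] [623. 253.  49.] [250. 309. 263. 331.]
5.92 [540.7 229.4  58.5] q [-0.12   0.993  0.     0.   ] F [0.47 0.21 0.45] w -0.2 [ 0.68  0.46 -0.27 -0.   -0.83 -2.01]
near tip [[536.0, 224.0, 70.0], [530.0, 223.0, 89.0], [530.0, 223.0, 94.0], [530.0, 223.0, 100.0], [530.0, 223.0, 104.0], [530.0, 223.0, 108.0], [530.0, 223.0, 111.0], [530.0, 224.0, 115.0], [530.0, 224.0, 118.0], [530.0, 224.0, 121.0]]
```

Request:
{"op": "apply_moves", "data": {"delta_rot": [[0, 0, 0], [0, 0, 0], [0, 0, 0]], "xyz": [[0, 0, 0.12], [0, 0, 0], [0, 0, 0]], "hand": [1, 1, 1]}}

```text
clock: 6.17
position: [540.5, 229.2, 55.1]
ee_rot: [-0.12, 0.993, -0.0, -0.0]
contact_force: [-0.2, -0.4, -0.1]
gripper_width: -0.1
grasp_force: 0.0
```

```bash
python3 - <<'E'
from h import *
st(); p,W,s=look("wrist")
for c in (247,254,263): print(c,np.round(W[206:240:3,c],0)[:,[0,2]].tolist())
p,W,s=look("side")
m=(np.abs(W[...,0]-541)<30)&(np.abs(W[...,1]-229)<32)&(W[...,2]>60)&(W[...,2]<140)
v,u=np.nonzero(m); print(u.min(),u.max(),v.min(),v.max())
for r in range(v.min(),v.max()+1): print(r,[(round(W[r,c,0]),round(W[r,c,1]),round(W[r,c,2])) for c in u[v==r][::4]])
E
```

```text
6.17 [540.5 229.2  55.1] q [-0.12   0.993 -0.    -0.   ] F [-0.16 -0.44 -0.09] w -0.1 [ 0.68  0.47 -0.28 -0.   -0.83 -2.01]
247 [[523.0, 71.0], [525.0, 70.0], [527.0, 70.0], [529.0, 69.0], [530.0, 71.0], [532.0, 70.0], [534.0, 70.0], [536.0, 70.0], [531.0, 86.0], [530.0, 91.0], [530.0, 94.0], [530.0, 97.0]]
254 [[523.0, 70.0], [524.0, 71.0], [526.0, 71.0], [527.0, 71.0], [529.0, 70.0], [531.0, 71.0], [533.0, 71.0], [535.0, 70.0], [529.0, 87.0], [529.0, 91.0], [529.0, 95.0], [529.0, 98.0]]
263 [[521.0, 71.0], [523.0, 71.0], [525.0, 70.0], [526.0, 70.0], [528.0, 70.0], [530.0, 70.0], [532.0, 70.0], [534.0, 69.0], [528.0, 88.0], [528.0, 91.0], [528.0, 95.0], [528.0, 98.0]]
203 220 237 250
237 [(563, 224, 74)]
238 [(565, 226, 71), (541, 241, 100), (530, 207, 70)]
239 [(565, 231, 71), (543, 243, 96), (534, 237, 95), (536, 213, 68)]
240 [(564, 233, 70), (544, 243, 91), (533, 239, 93), (532, 221, 74), (523, 212, 70)]
241 [(560, 239, 73), (550, 234, 74), (541, 227, 72), (531, 222, 71), (521, 217, 72)]
242 [(562, 241, 70), (551, 238, 74), (542, 232, 72), (531, 227, 72), (520, 224, 75)]
243 [(561, 244, 70), (548, 243, 76), (539, 235, 73), (531, 228, 69), (520, 223, 70)]
244 [(562, 243, 63), (547, 244, 73), (537, 239, 73), (528, 233, 72), (515, 231, 77)]
245 [(554, 249, 71), (544, 245, 72), (534, 239, 71), (525, 233, 70)]
246 [(554, 249, 66), (542, 248, 71), (531, 243, 72), (522, 237, 70)]
247 [(549, 253, 69), (536, 251, 74), (528, 244, 71), (518, 239, 71)]
248 [(545, 254, 67), (533, 252, 72), (521, 244, 71)]
249 [(540, 252, 64), (528, 250, 69), (521, 240, 62)]
250 [(531, 251, 63)]
```

Wrist and side depth agree that the visible tips end at about z 86 while the reported TCP is at 55, so the pad is still about 15 mm below them. I'll keep stepping down and watch the force.

Request:
{"op": "apply_moves", "data": {"delta_rot": [[0, 0, 0], [0, 0, 0], [0, 0, 0], [0, 0, 0]], "xyz": [[0, 0, 0.16], [0, 0, 0.16], [0, 0, 0], [0, 0, 0]], "hand": [1, 1, 1, 1]}}

```text
clock: 6.6
position: [540.4, 229.1, 46.9]
ee_rot: [-0.12, 0.993, -0.0, -0.0]
contact_force: [-0.5, -0.4, -1.1]
gripper_width: 0.2
grasp_force: 0.0
```

```bash
python3 - <<'E'
from h import *
st(); p,W,s=look("wrist")
for c in (247,263): print(c,np.round(W[206:240:3,c],0)[:,[0,2]].tolist())
p,W,s=look("side"); st()
for r in range(238,244): print(r,[(round(W[r,c,0]),round(W[r,c,1]),round(W[r,c,2])) for c in range(206,220,2) if W[r,c,2]>0])
E
```

```text
6.6 [540.4 229.1  46.9] q [-0.12   0.993 -0.    -0.   ] F [-0.54 -0.45 -1.15] w 0.2 [ 0.68  0.48 -0.28 -0.   -0.81 -2.01]
247 [[521.0, 71.0], [522.0, 70.0], [524.0, 71.0], [526.0, 70.0], [527.0, 71.0], [528.0, 72.0], [531.0, 70.0], [532.0, 70.0], [530.0, 80.0], [530.0, 83.0], [530.0, 86.0], [530.0, 90.0]]
263 [[518.0, 71.0], [520.0, 70.0], [522.0, 71.0], [523.0, 71.0], [nan, nan], [527.0, 71.0], [528.0, 71.0], [530.0, 70.0], [528.0, 79.0], [528.0, 83.0], [528.0, 86.0], [528.0, 90.0]]
6.7 [540.7 229.3  47.4] q [-0.12   0.993 -0.    -0.   ] F [-1.06  0.1   0.56] w -0.2 [ 0.68  0.48 -0.28  0.   -0.81 -2.01]
238 [(426, 417, 348), (422, 415, 348), (417, 415, 350), (412, 415, 353), (409, 412, 351), (406, 410, 351), (403, 408, 351)]
239 [(428, 414, 340), (424, 412, 340), (420, 412, 342), (415, 412, 345), (411, 410, 345), (408, 407, 343), (405, 404, 343)]
240 [(557, 234, 74), (544, 242, 90), (421, 410, 337), (418, 407, 335), (415, 404, 334), (410, 404, 336), (409, 399, 332)]
241 [(555, 236, 74), (543, 244, 89), (538, 241, 88), (533, 240, 90), (529, 234, 86), (530, 224, 74), (526, 220, 72)]
242 [(554, 239, 72), (547, 238, 75), (539, 240, 82), (532, 241, 87), (531, 233, 79), (528, 227, 74), (526, 220, 68)]
243 [(553, 241, 71), (549, 236, 68), (542, 237, 73), (538, 233, 71), (531, 232, 73), (526, 230, 74), (522, 226, 72)]
```

Request:
{"op": "apply_moves", "data": {"delta_rot": [[0, 0, 0], [0, 0, 0], [0, 0, 0], [0, 0, 0]], "xyz": [[0, 0, 0.16], [0, 0, 0.12], [0, 0, 0], [0, 0, 0]], "hand": [1, 1, 1, 1]}}

```text
clock: 7.03
position: [541.1, 229.6, 40.6]
ee_rot: [-0.12, 0.993, 0.0, 0.0]
contact_force: [0.8, 0.6, 1.7]
gripper_width: 0.2
grasp_force: 0.8
```

```bash
python3 - <<'E'
from h import *
st(); p,W,s=look("wrist")
for c in (247,263): print(c,np.round(W[206:240:3,c],0)[:,[0,2]].tolist())
st()
E
```

```text
7.03 [541.1 229.6  40.6] q [-0.12   0.993  0.     0.   ] F [0.83 0.56 1.66] w 0.2 [ 0.68  0.49 -0.29  0.   -0.79 -2.01]
247 [[521.0, 65.0], [522.0, 66.0], [523.0, 67.0], [526.0, 66.0], [527.0, 67.0], [528.0, 67.0], [530.0, 66.0], [532.0, 66.0], [531.0, 73.0], [531.0, 77.0], [530.0, 81.0], [531.0, 83.0]]
263 [[519.0, 66.0], [520.0, 65.0], [nan, nan], [523.0, 66.0], [525.0, 67.0], [527.0, 66.0], [528.0, 66.0], [530.0, 66.0], [529.0, 73.0], [529.0, 76.0], [529.0, 80.0], [529.0, 83.0]]
7.08 [541.1 229.6  40.7] q [-0.12   0.993  0.     0.   ] F [0.89 1.02 1.9 ] w 0.3 [ 0.68  0.49 -0.29  0.   -0.79 -2.01]
```

Contact: the pad is now at about z 66 with TCP at 40.6, so the real tips sit about 25.5 mm behind the reported TCP. I'll press to about 8 mm.

Request:
{"op": "apply_moves", "data": {"delta_rot": [[0, 0, 0], [0, 0, 0], [0, 0, 0], [0, 0, 0]], "xyz": [[0, 0, 0.16], [0, 0, 0], [0, 0, 0], [0, 0, 0]], "hand": [1, 1, 1, 1]}}

```text
clock: 7.42
position: [541.0, 229.6, 36.7]
ee_rot: [-0.12, 0.993, 0.0, 0.0]
contact_force: [0.9, -0.0, 2.0]
gripper_width: -0.0
grasp_force: 1.4
```

```bash
python3 - <<'E'
from h import *
for i in range(3):
    p,W,s=look("wrist"); P=W[200:226,240:270]; print(np.nanmedian(P[...,2]).round(1)); st()
E
```

```text
62.3
7.47 [541.  229.6  36.7] q [-0.12   0.993  0.     0.   ] F [1.36 1.18 3.17] w 0.1 [ 0.68  0.49 -0.29  0.   -0.78 -2.01]
62.3
7.52 [541.  229.6  36.7] q [-0.12   0.993  0.     0.   ] F [0.45 0.82 3.37] w -0.1 [ 0.68  0.49 -0.29  0.   -0.78 -2.01]
62.3
7.57 [541.  229.6  36.7] q [-0.12   0.993  0.     0.   ] F [0.66 0.51 3.33] w -0.2 [ 0.68  0.49 -0.29  0.   -0.78 -2.01]
```

The left mount takes about 3.2 N at 8 mm, so its k is about 300. Next, lift, cross to the middle pad and press it the same way.

Request:
{"op": "apply_moves", "data": {"delta_rot": [[0, 0, 0], [0, 0, 0], [0, 0, 0], [0, 0, 0], [0, 0, 0], [0, 0, 0], [0, 0, 0], [0, 0, 0], [0, 0, 0], [0, 0, 0], [0, 0, 0], [0, 0, 0], [0, 0, 0], [0, 0, 0], [0, 0, 0], [0, 0, 0], [0, 0, 0], [0, 0, 0], [0, 0, 0], [0, 0, 0]], "xyz": [[0, 0, -0.4], [0, 0, -1], [0, 0, -1], [0.185, -0.941, 0], [0.185, -0.941, 0], [0.185, -0.941, 0], [0.185, -0.941, 0], [0.185, -0.941, 0], [0.185, -0.941, 0], [0.185, -0.941, 0], [0.185, -0.941, 0], [0.185, -0.941, 0], [0, 0, 0], [0, 0, 0.8], [0, 0, 0.8], [0, 0, 0.32], [0, 0, 0], [0, 0, 0.16], [0, 0, 0.16], [0, 0, 0.16]], "hand": [1, 1, 1, 1, 1, 1, 1, 1, 1, 1, 1, 1, 1, 1, 1, 1, 1, 1, 1, 1]}}

```text
clock: 9.23
position: [551.3, 14.2, 37.9]
ee_rot: [-0.121, 0.993, -0.0, 0.001]
contact_force: [-2.7, 1.5, 9.0]
gripper_width: 0.3
grasp_force: 4.6
```

```bash
python3 - <<'E'
from h import *
for i in range(4):
    p,W,s=look("wrist"); P=W[200:226,240:270]; print(np.nanmedian(P[...,2]).round(1)); st()
pads(p,W)
E
```

```text
63.4
9.28 [551.3  14.1  37.4] q [-0.121  0.993 -0.     0.001] F [-3.06  0.79  9.16] w 0.1 [ 0.32  0.44 -0.39  0.   -0.74 -1.65]
63.1
9.33 [551.3  14.1  37.9] q [-0.121  0.993 -0.     0.001] F [-3.61  0.83  9.36] w -0.1 [ 0.32  0.44 -0.38  0.   -0.74 -1.65]
63.6
9.38 [551.3  14.1  38.2] q [-0.121  0.993 -0.     0.001] F [-3.49  0.97  8.48] w 0.1 [ 0.32  0.44 -0.38  0.   -0.74 -1.65]
63.8
9.43 [551.3  14.1  38.3] q [-0.121  0.993 -0.     0.001] F [-2.55  0.91  7.94] w 0.2 [ 0.32  0.44 -0.38  0.   -0.74 -1.65]
tag 0.48 [616.3  30.8  39. ] [611.  27.  35.] [622.  34.  42.] [250. 310. 261. 329.]
```

The middle mount takes about 8.5 N at 6.5 mm, so it is the stiff one. Now the right mount.

Request:
{"op": "apply_moves", "data": {"delta_rot": [[0, 0, 0], [0, 0, 0], [0, 0, 0], [0, 0, 0], [0, 0, 0], [0, 0, 0], [0, 0, 0], [0, 0, 0], [0, 0, 0], [0, 0, 0], [0, 0, 0], [0, 0, 0], [0, 0, 0], [0, 0, 0], [0, 0, 0], [0, 0, 0], [0, 0, 0], [0, 0, 0], [0, 0, 0], [0, 0, 0]], "xyz": [[0, 0, -0.4], [0, 0, -1], [0, 0, -1], [0.513, -0.867, 0], [0.513, -0.867, 0], [0.513, -0.867, 0], [0.513, -0.867, 0], [0.513, -0.867, 0], [0.513, -0.867, 0], [0.513, -0.867, 0], [0.513, -0.867, 0], [0.513, -0.867, 0], [0, 0, 0], [0, 0, 0.8], [0, 0, 0.8], [0, 0, 0.32], [0, 0, 0], [0, 0, 0.16], [0, 0, 0.16], [0, 0, 0.16]], "hand": [1, 1, 1, 1, 1, 1, 1, 1, 1, 1, 1, 1, 1, 1, 1, 1, 1, 1, 1, 1]}}

```text
clock: 11.2
position: [486.4, -203.1, 37.6]
ee_rot: [-0.121, 0.993, -0.0, 0.001]
contact_force: [-0.4, 1.2, 4.9]
gripper_width: 0.1
grasp_force: 2.8
```

```bash
python3 - <<'E'
from h import *
for i in range(4):
    p,W,s=look("wrist"); P=W[200:226,240:270]; print(np.nanmedian(P[...,2]).round(1)); st()
E
```

```text
63.2
11.25 [ 486.4 -203.1   37. ] q [-0.121  0.993 -0.     0.001] F [0.07 1.65 4.83] w -0.3 [-0.09  0.41 -0.45  0.   -0.71 -1.24]
62.6
11.3 [ 486.4 -203.1   37.3] q [-0.121  0.993 -0.     0.001] F [-0.14  2.16  4.9 ] w -0.0 [-0.09  0.41 -0.45  0.   -0.71 -1.24]
62.9
11.35 [ 486.4 -203.1   37.5] q [-0.12   0.993 -0.     0.001] F [-0.56  1.64  5.25] w -0.1 [-0.09  0.41 -0.45  0.   -0.71 -1.24]
63.1
11.4 [ 486.4 -203.1   37.6] q [-0.12   0.993 -0.     0.001] F [0.54 1.84 5.8 ] w 0.1 [-0.09  0.41 -0.45  0.   -0.71 -1.24]
```

The right mount takes about 5.2 N at 7 mm, so its k is about 550–600. The left mount is the softest. I'll lift and go above its tag.

Request:
{"op": "apply_moves", "data": {"delta_rot": [[0, 0, 0], [0, 0, 0], [0, 0, 0], [0, 0, 0], [0, 0, 0], [0, 0, 0], [0, 0, 0], [0, 0, 0], [0, 0, 0], [0, 0, 0], [0, 0, 0], [0, 0, 0], [0, 0, 0], [0, 0, 0], [0, 0, 0], [0, 0, 0], [0, 0, 0], [0, 0, 0], [0, 0, 0], [0, 0, 0]], "xyz": [[0, 0, -0.4], [0, 0, -1], [0, 0, -1], [-0.565, 0.963, 0], [-0.565, 0.963, 0], [-0.565, 0.963, 0], [-0.565, 0.963, 0], [-0.565, 0.963, 0], [-0.565, 0.963, 0], [-0.565, 0.963, 0], [-0.565, 0.963, 0], [-0.565, 0.963, 0], [-0.565, 0.963, 0], [-0.565, 0.963, 0], [-0.565, 0.963, 0], [-0.565, 0.963, 0], [-0.565, 0.963, 0], [-0.565, 0.963, 0], [-0.565, 0.963, 0], [-0.565, 0.963, 0]], "hand": [1, 1, 1, 1, 1, 1, 1, 1, 1, 1, 1, 1, 1, 1, 1, 1, 1, 1, 1, 1]}}

```text
clock: 13.07
position: [620.7, 252.7, 97.0]
ee_rot: [-0.12, 0.993, -0.0, -0.0]
contact_force: [0.9, 0.3, -0.3]
gripper_width: 0.1
grasp_force: 0.0
```

```bash
python3 - <<'E'
from h import *
st(); p,W,s=look("side"); p,W,s=look("wrist"); st(); pads(p,W)
cv2.imwrite("pics/w3.png",p["frame"][:,:,::-1])
E
```

```text
13.07 [620.7 252.7  97. ] q [-0.12   0.993 -0.    -0.   ] F [ 0.94  0.31 -0.31] w 0.1 [ 0.63  0.55 -0.01 -0.   -1.01 -1.96]
13.17 [621.5 255.1  96.4] q [-0.122  0.993  0.     0.001] F [-1.81 -0.43 -0.96] w -0.3 [ 0.63  0.55 -0.01  0.   -1.01 -1.96]
pad 0.8 [538.9 229.3  70.4] [539.3 229.4  70.4] r 25 [205.  34. 283. 119.]
tag 0.6 [603.1 247.8  36.9] [578. 228.  25.] [627. 266.  50.] [225. 141. 272. 208.]
```

View pics/w3.png

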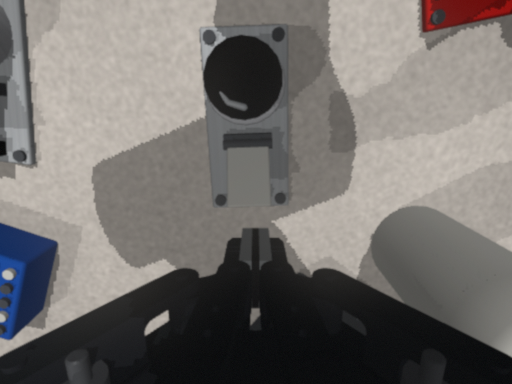

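The wrist picture shows the left mount's tag raised at about (249,175), in line with the fingers. The spray bottle is at the lower right, about (410,240), so I'll check its clearance first.

```bash
python3 - <<'E'
from h import *
p,W,s=look("wrist"); st()
P=W[205:300,372:512].reshape(-1,3); P=P[P[:,2]>60]
if len(P): print(np.nanmin(P,0).round(0),np.nanmedian(P,0).round(0),np.nanmax(P,0).round(0))
togo([621.5,253,30])
E
```

```text
13.32 [620.1 251.   96.3] q [-0.12   0.993 -0.    -0.001] F [-0.78  0.35  0.34] w 0.1 [ 0.63  0.54 -0.02 -0.   -1.01 -1.96]
[597. 284.  60.] [617. 388.  91.] [664. 427. 186.]
to go [-0.08  0.06  2.65]
```

Request:
{"op": "apply_moves", "data": {"delta_rot": [[0, 0, 0], [0, 0, 0], [0, 0, 0], [0, 0, 0], [0, 0, 0], [0, 0, 0], [0, 0, 0], [0, 0, 0], [0, 0, 0], [0, 0, 0], [0, 0, 0], [0, 0, 0], [0, 0, 0], [0, 0, 0]], "xyz": [[-0.04, 0.04, 0.7], [0, 0, 0.8], [0, 0, 0.8], [0, 0, 0.35], [0, 0, 0], [0, 0, 0.15], [0, 0, 0.15], [0, 0, 0.15], [0, 0, 0.15], [0, 0, 0.15], [0, 0, 0.15], [0, 0, 0.15], [0, 0, 0.15], [0, 0, 0]], "hand": [1, 1, 1, 1, 1, 1, 1, 1, 1, 1, 1, 1, 1, 1]}}

```text
clock: 14.48
position: [620.7, 252.4, -1.1]
ee_rot: [-0.12, 0.993, -0.0, -0.001]
contact_force: [0.3, 0.1, 0.5]
gripper_width: -0.2
grasp_force: 0.0
```

```bash
python3 - <<'E'
from h import *
p,W,s=look("wrist"); st(); pads(p,W); look("side"); st()
E
```

```text
14.53 [620.5 252.3  -1. ] q [-0.12   0.993 -0.001 -0.001] F [-0.66  0.01  0.37] w 0.0 [ 0.63  0.65 -0.1  -0.   -0.82 -1.96]
tag 0.85 [596.5 245.4  24.8] [577. 225.  23.] [618. 265.  27.] [211. 164. 295. 255.]
14.68 [ 6.209e+02  2.524e+02 -3.000e-01] q [-0.12   0.993 -0.    -0.001] F [-0.32 -0.2  -0.12] w -0.2 [ 0.63  0.65 -0.1  -0.   -0.82 -1.96]
```

The tag is nearly level, so I'll press slightly further to feel the stop.

Request:
{"op": "apply_moves", "data": {"delta_rot": [[0, 0, 0], [0, 0, 0], [0, 0, 0], [0, 0, 0]], "xyz": [[0, 0, 0.06], [0, 0, 0.04], [0, 0, 0], [0, 0, 0]], "hand": [1, 1, 1, 1]}}

```text
clock: 15.02
position: [621.4, 252.7, -1.4]
ee_rot: [-0.12, 0.993, -0.0, 0.0]
contact_force: [-2.0, -0.8, 4.6]
gripper_width: 0.2
grasp_force: 2.7
```

```bash
python3 - <<'E'
from h import *
p,W,s=look("wrist"); st(); pads(p,W); look("side"); st()
E
```

```text
15.07 [621.4 252.7  -1.4] q [-0.12   0.993 -0.     0.   ] F [-2.22 -0.02  5.49] w 0.2 [ 0.63  0.65 -0.1   0.   -0.82 -1.96]
pad 0.81 [541.5 229.7  70.4] [542.6 229.1  70.4] r 25 [163.   0. 324. 139.]
tag 0.7 [596.3 245.5  24.6] [578. 225.  23.] [618. 264.  27.] [210. 165. 291. 250.]
15.22 [621.4 252.7  -1.4] q [-0.12   0.993 -0.     0.   ] F [-2.17 -0.51  5.33] w -0.2 [ 0.63  0.65 -0.1   0.   -0.82 -1.96]
```

The stop is felt at about 5 N, well above the hinge's 1.3 N. Lifting away.

Request:
{"op": "apply_moves", "data": {"delta_rot": [[0, 0, 0], [0, 0, 0], [0, 0, 0], [0, 0, 0], [0, 0, 0], [0, 0, 0], [0, 0, 0], [0, 0, 0], [0, 0, 0]], "xyz": [[0, 0, -0.4], [0, 0, -0.8], [0, 0, -0.9], [0, 0, -0.9], [0, 0, -0.9], [0, 0, -0.9], [0, 0, -0.5], [0, 0, 0], [0, 0, 0]], "hand": [1, 1, 1, 1, 1, 1, 1, 1, 1]}}

```text
clock: 15.97
position: [621.6, 252.9, 130.8]
ee_rot: [-0.12, 0.993, 0.001, 0.001]
contact_force: [-0.4, -0.3, -0.7]
gripper_width: 0.1
grasp_force: 0.0
```

```bash
python3 - <<'E'
from h import *
p,W,s=look("wrist"); st(); pads(p,W)
for m in nets.masks_of("tag_a",p)[:3]:
    P=W[m["region"]]; P=P[(P[:,2]>19)&(P[:,2]<60)]
    A=np.c_[P[:,:2],np.ones(len(P))]; g=np.linalg.lstsq(A,P[:,2],rcond=None)[0]; print("slope",np.arctan(np.hypot(*g[:2])).round(3),P.mean(0).round(1))
p,W,s=look("scene"); pads(p,W)
cv2.imwrite("pics/scene9.png",cv2.resize(p["frame"][90:290,160:380,::-1],(660,600)))
E
```

```text
16.02 [620.9 252.5 129.4] q [-0.12   0.993  0.    -0.001] F [-0.36 -0.31  0.3 ] w -0.1 [ 0.63  0.52  0.03 -0.   -1.08 -1.96]
pad 0.71 [539.  229.2  70.4] [539.4 229.4  70.4] r 25 [216.  53. 282. 120.]
tag 0.75 [609.4  31.7  34.7] [591.  18.  24.] [635.  41.  51.] [  0.  94.  34. 151.]
tag 0.62 [426.9 401.1  25.7] [425. 391.  22.] [430. 406.  32.] [477.   2. 495.   8.]
tag 0.57 [605.  248.4  24.6] [578. 228.  23.] [633. 268.  27.] [232. 138. 273. 199.]
slope 0.548 [609.2  31.8  34.5]
slope 0.405 [426.9 401.2  25.3]
slope 0.016 [604.8 248.3  24.5]
pad 0.7 [541.4 224.1  69.6] [541.7 225.2  70.3] r 24 [287. 152. 298. 161.]
pad 0.57 [552.7  11.3  69.6] [552.2  10.5  69.9] r 26 [257. 188. 270. 202.]
pad 0.48 [ 487.8 -205.8   69.3] [ 488.1 -205.2   69.5] r 25 [197. 225. 214. 242.]
pad 0.46 [392.6 432.6  69.6] [393.2 433.8  69.9] r 26 [270. 113. 285. 124.]
tag 0.6 [606.1 244.7  24.5] [581. 222.  22.] [634. 268.  28.] [302. 164. 320. 173.]
tag 0.56 [ 552.4 -197.8   38.1] [ 529. -214.   23.] [ 574. -180.   52.] [218. 240. 236. 254.]
```

View pics/scene9.png

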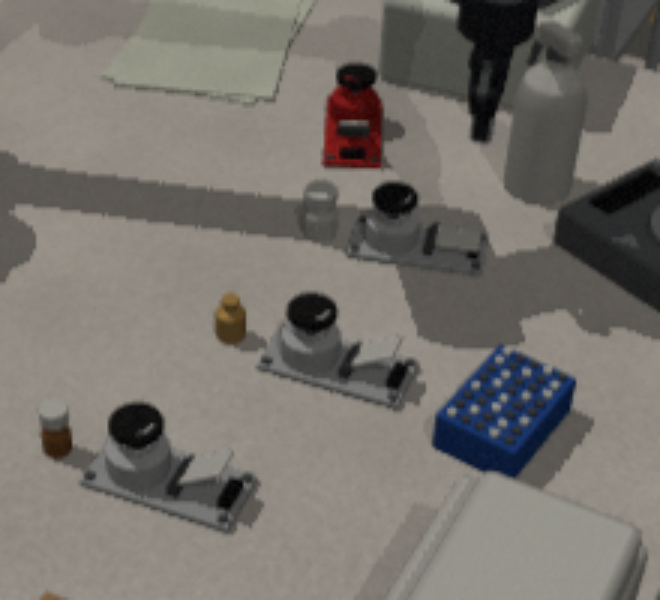

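The left tag lies level (slope 0.016) at (462,240). The other two tags are still up, at (380,350) and (210,467), and all the bystanders are standing. Handing in.

```bash
python3 -c "
from bench import arm
print(arm.job_done())"
```

```text
the job is handed in; nothing more can be done
None
```

The left mount is the softest (about 3.2 N at 8 mm; the middle took about 8.5 N at 6.5 mm, the right about 5.2 N at 7 mm), so I pressed its tag down level, left the other two up and the bystanders standing, and handed the job in at about 16 s.

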